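# Put the massage roller back between the pins of its stand

### The job

Draw the orange massage roller endways out of its grey drying bridge, lay it on the ribbed blue pad and let go; then take it again by its middle, lift it and set it into the two grey saddles of the white stand, between the pins. Slide the green tailstock fully home so that both pins enter the roller's ends and carry it, lifted just clear of the saddles. Leave the other things on the shelf where they are.

Things in the scene. Friction and masses are not known exactly. Their poses are not given: they have to be found in the camera images.
- roller: Loose massage roller: rigid cylinder 36 mm in diameter, 160 mm long, about 150 g, orange with red bands, black ends. Origin at its centre, long axis = its y; both ends alike, each with a round socket on the axis, 16 mm in diameter, 22 mm deep. At the start it lies level through the bridge, axis 42 mm above the shelf, both ends sticking out 45 to 65 mm.
- bridge: Fixed grey drying bridge, 90 mm wide (x), 50 mm long (y), 72 mm high; origin at the centre of its underside. The roller lies through its tunnel along the bridge's y axis: tunnel 42 mm wide, floor at 24 mm, roof underside at 66 mm, so the roller only comes out endways, either end. Nothing is under the ends that stick out.
- pad: Fixed blue loofah-shaped silicone pad, 220 mm long along its y axis, 100 mm wide (x), 12 mm high; origin at the centre of its underside. Base 6 mm thick with four rounded ribs along y at x = -36, -12, 12 and 36 mm, tops at 12 mm. The roller lies steady along y in the trough between two ribs, its axis 26 mm above the shelf.
- stand: Fixed white stand; origin on the shelf below the middle of the seated roller, z up, its y axis is the line of the pins. Base 100 mm wide (x), 15 mm high, from y = -205 to +135 mm. White head at y = +81.5 to +103.5 mm, 60 mm wide, 105 mm high, with a fixed steel pin. The green tailstock on the -y side (60 mm wide, 22 mm thick) slides along y and carries a like pin facing the head.
- head_tip (a point): Tip of the head's fixed pin, which points to the stand's -y, 75 mm above the shelf, at stand y = +63.5 mm. Pins are tapered, 18 mm long, 5 mm in diameter at the tip and 15 mm at the root.
- tail_tip (a point): Tip of the tailstock's pin, which points to the stand's +y, 75 mm above the shelf, at stand y = -63.5 mm minus the joint value. The 160 mm roller must be lowered between the two tips.
- saddles (a point): Middle of the roller's axis when it lies in the two grey V saddles: 71.5 mm above the shelf, 3.5 mm below the pins. Saddles at stand y = -45 and +45 mm, each 14 mm long (y), sides at 45 degrees, 69 mm high, 51 mm wide. The roller may lie anywhere along y; the pins' tapers lift it as they go in, and the tailstock pushes it along onto the head pin.
- stand_seat (a point): Point on the pin axis midway between the pins when the tailstock is home: 75 mm above the stand's origin; axes as the stand's.
- tail (a joint): Slide of the tailstock in m: 0 = fully home, pin in the roller's end; grows as it is drawn back along the stand's -y, to 0.080 at the end stop. Stiff slide, about 2.5 N, stays where it is left.
- tail_grip (a point): Grip point of the green tailstock, moving with it: in its upright tab, 13 mm below its top (top 135 mm above the shelf). The tab is 22 mm thick along the stand's y and 40 mm wide along x; below 103 mm it widens to 60 mm.
- cups: Bystander: stack of three nested plastic cups, 72 mm across, 117 mm high; origin under its centre.
- canister: Bystander: steel pill canister, 56 mm across, 80 mm high; origin under its centre.
- dish: Bystander: white oval ceramic dish with a yellow soap bar, about 100 x 170 x 30 mm, long along its y; origin under its centre.
- shampoo: Bystander: green bottle, 60 mm across, 190 mm high; origin under its centre.
- conditioner: Bystander: white bottle with blue cap, 56 mm across, 160 mm high; origin under its centre.
- brush: Bystander: brush 180 mm long lying on the shelf; origin under its centre.
Things that resemble listed ones, but are neither listed nor needed, are in the scene too. Of the things shaped like the pad, the blue one is meant.

How it is judged:
On the way, in this order (a step that is already met when the one before it is completed fails the run):
1. the roller lies on the blue pad, let go (x of roller in the frame of pad between -0.05 and 0.05 m and y of roller in the frame of pad between -0.06 and 0.06 m and z of roller in the frame of pad between 0.018 and 0.036 m and contact force between the fingers and roller below 0.1 N and linear speed of roller below 0.05 m/s), for 0.2 s.
2. the roller has been taken by its middle (within 40 mm) and lifted off the pad (contact force between the fingers and roller above 0.5 N and distance between the grasp point and roller below 0.04 m and z of roller in the frame of pad above 0.06 m), for 0.1 s.
At the end, for the whole second after the job is handed in: The tailstock is within 5 mm of fully home, the roller's centre is within 6 mm of the seat point with its axis no more than 2.2 mm below and 3 mm above the pin axis (carried by the pins, off the saddles) and within 0.03 rad of the pin line, and the roller is at rest (value of joint tail below 0.005 m and distance between roller and stand_seat below 0.006 m and z of roller in the frame of stand_seat between -0.0022 and 0.003 m and angle between the y axis of roller and the y axis of stand, either way round below 0.03 rad and linear speed of roller below 0.02 m/s and angular speed of roller below 0.5 rad/s); the robot touches nothing.
It fails at once if another loose thing on the shelf (cups, canister, dish, bottles, brush) is moved by more than 30 mm (distance of any of cups, canister, dish, shampoo, conditioner, brush from where it was at the start of the episode above 0.03 m).
It also fails if it takes over 59 s, if anything falls off the work surface, if the arm or the gripper's body presses on something with over 40 N, if the wrist force passes 120 N, or if a joint passes its speed limit or range.

### The arm

A 6-joint arm with a two-finger parallel gripper is mounted at the origin on the work surface. World frame = base frame: x ahead of the robot, y to its left, z up, the work surface at z = 0. Lengths are in m, angles in rad, forces in N, time in s.
With the tool pointing down it reaches from about 0.35 to 0.925 m from the base axis. Payload 6.4 kg.
Tool frame: the origin (TCP) lies on the mounting face of the last link; the fingertips stand ahead of it and the grasp point (between the pads) lies 180 mm ahead of it (robot.tcp_to_tips is the y of the fingertips in the tool frame, in m); y points along the fingers, z is the direction in which the jaws open and shut, and the axes are right-handed (so a half turn about y gives the same grasp; the last joint's range is limited). The gripper opens to 94 mm and grips with 3 to 60 N. Pads are 16 mm wide; open, the fingers measure 119 mm over their backs; the gripper's body (75 mm by 177 mm) begins 78 mm behind the grasp point.
Start: joints at [1.16, 0.245, 1.558, -0, 1.339, -0.174], TCP at [0.152, 0.632, 0.405] pointing down, gripper open.
Joint ranges: [-3.13, 3.13], [-1.02, 2.26], [0.13, 2.54], [-0.95, 4.09], [0.21, 2.88], [-2.74, 2.74]. Speed limits (rad/s): [2.57, 2.57, 3.14, 3.14, 3.14, 3.14].

### API

Orientations are given as a unit quaternion [w, x, y, z].
In Python, from bench import robot gives the robot as it stands.
- The arm moves only by the shell command python3 -m jog 'ROWS'. ROWS is text: rows parted by semicolons, each of 7 numbers parted by spaces: the shift along the world's x, y, z in m, then the turn, a rotation vector about the world's x, y, z in rad, then the finger opening in m, from 0 to 0.094. A call has exactly 10 rows; each row shifts and turns the pose as measured when the row begins; what a row does not reach is not made up. A row lasts 1/8 s, in which the tool goes at most 62.5 mm and 10.7 degrees, less where a joint would pass 70% of its speed; a pose out of reach is approached as far as the arm can. A call with a gripper value outside its range is refused whole. The fingers move at their own pace and stop on an object; the grip force is fixed at half the most. Time passes only in rows, so rows that do not move let the fingers close, or fill a call up. It gives the time, the measured TCP pose, the force and the opening at its end, in the units of the state.
- robot.observe(): the state, without advancing time (a new reading comes with each control period).
- robot.snapshot(name): name is "scene" or "top" or "wrist"; returns a dict with "img" (384x512x3 uint8, blue, green, red), "z_map" (384x512 float32, m along the optical axis (not along the pixel's ray), 0 where there is no reading), "fx", "fy", "cx", "cy" (pixels), "extrinsics" (4x4, takes a point from camera to world coordinates). Camera axes: x right, y up, looking along -z (the intrinsics and any distortion apply to the point x, -y, -z); pixel columns grow to the right and rows downward; lengths in m; the calibration is good to about 2 mm. The wrist camera is an equidistant fisheye: a pixel r from the principal point sees the ray r / f radians off the axis. A picture is of the moment at which its call begins.
- robot.close_job(): hands the job in, once; it reports no verdict.
The state is a dict: "time": time; "joints": joint angles; "joint_velocities": joint speeds; "joint_efforts": joint torques, N m; "tcp_pos": TCP position; "orientation": TCP orientation; "contact_force": force on the tool from outside, world axes, zero at the start; "ft_torque": the same for the moment, N m; "gripper_width": opening from 0.0 (shut) to 1.0 (fully open).
Only numpy, scipy, OpenCV 4.12 (cv2) and the standard library are available. Lean on these libraries where they do the work, as an engineer would, in place of code of your own. Each camera call takes 0.05 s, during which the arm holds its last target. There are 200 camera calls.

## Working session

There is one attempt and no reset: what is moved stays moved. The work goes in short steps, Python scripts to look and compute and a shell command to move; the robot and the scene stay as the last step left them, time stands still between calls to the robot, and variables do not carry over. Pictures are saved under pics/ and viewed, about 8 in all and at most 12, crops included, and the job is handed in when it is done.

```bash
mkdir -p pics; ls
cat > h.py <<'E'
from bench import robot
import numpy as np, cv2
from scipy.spatial.transform import Rotation as R
def snap(n,save=None):
    s=robot.snapshot(n)
    if save: cv2.imwrite('pics/'+save,s['img'])
    return s
def cloud(s):
    h,w=s['z_map'].shape; v,u=np.mgrid[:h,:w]; z=s['z_map']
    P=np.stack([(u-s['cx'])/s['fx']*z,-(v-s['cy'])/s['fy']*z,-z,np.ones_like(z)],-1)
    W=(P@s['extrinsics'].T)[...,:3]; W[z==0]=np.nan
    return W
E
python3 - <<'E'
from h import *
a=snap('top');b=snap('scene')
np.savez('s0.npz',top=cloud(a),scene=cloud(b),ti=a['img'],si=b['img'])
cv2.imwrite('pics/top0.png',cv2.resize(a['img'],(800,600),interpolation=cv2.INTER_CUBIC));cv2.imwrite('pics/scene0.png',cv2.resize(b['img'],(800,600),interpolation=cv2.INTER_CUBIC))
o=robot.observe();print(o, robot.tcp_to_tips)
print(a['extrinsics'].round(3),b['extrinsics'].round(3))
E
```

```text
pics
{'time': 0.1, 'joints': array([ 1.15991624e+00,  2.45708441e-01,  1.55884583e+00, -2.40611840e-06,
        1.33871435e+00, -1.74129226e-01]), 'joint_velocities': array([ 1.79040277e-04, -2.06438562e-03, -2.56271607e-03,  6.83337603e-05,
        5.26867926e-04,  6.95407536e-05]), 'joint_efforts': array([ 2.30305641e-04, -4.16920280e+01, -3.15523088e+01,  6.86876639e-02,
        3.09964700e-02, -4.28992769e-05]), 'tcp_pos': array([0.15238803, 0.6316831 , 0.40370305]), 'orientation': array([-0.70159048,  0.7027257 , -0.08367856,  0.08333843]), 'contact_force': array([ 0.17152294, -0.78728171,  0.21875168]), 'ft_torque': array([ 0.00398486,  0.00802699, -0.04150441]), 'gripper_width': 0.9976913012822449} 0.1992
[[-0.029  0.986 -0.162  0.27 ]
 [-1.    -0.028  0.01   0.071]
 [ 0.005  0.162  0.987  1.592]
 [ 0.     0.     0.     1.   ]] [[-0.89  -0.349  0.293  0.823]
 [ 0.456 -0.682  0.572  0.696]
 [ 0.     0.642  0.766  0.931]
 [ 0.     0.     0.     1.   ]]
```

View pics/top0.png

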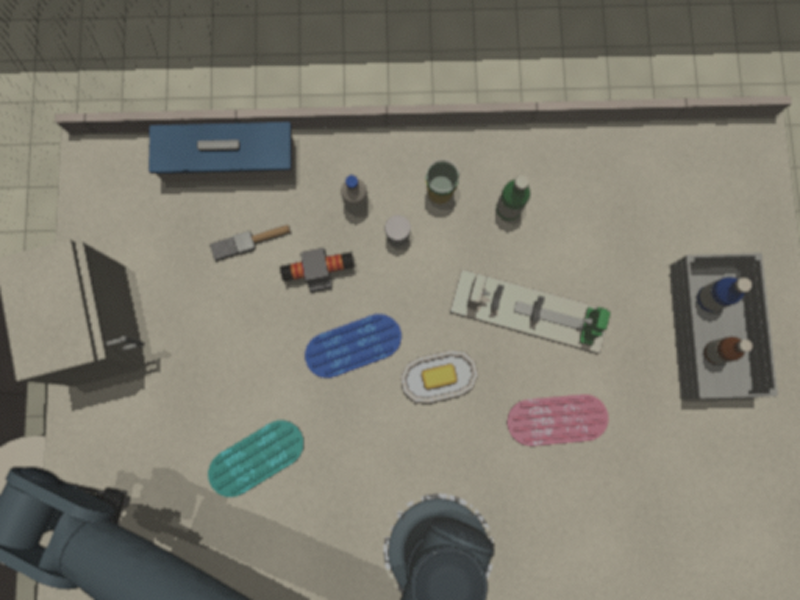

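View pics/scene0.png

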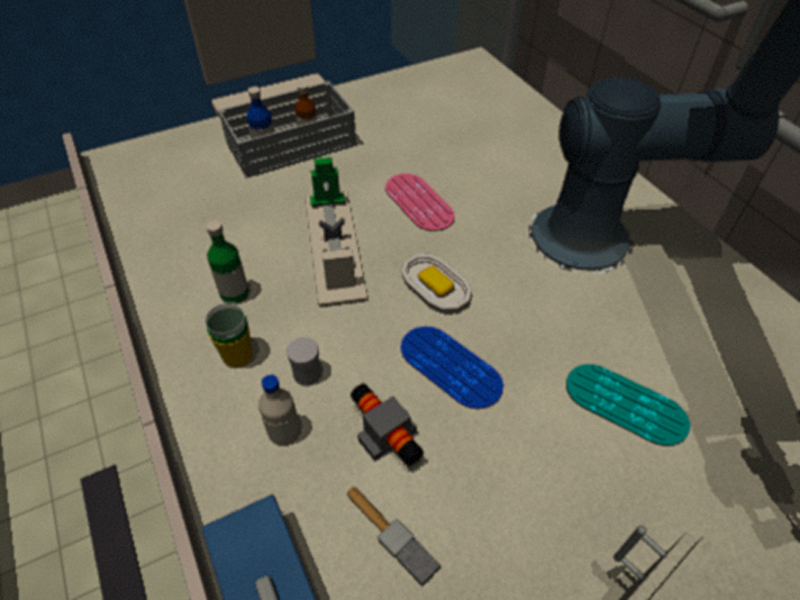

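Top picture (800x600): the roller is orange with black ends at (317,266), lying through the grey bridge at (316,266). Pad candidates are blue (353,346), teal (256,458) and pink (557,420), plus a blue box at (220,150); I take the blue one at (353,346). The stand runs (455,290) to (603,345), with the head at (480,290) and the green tailstock drawn back at (597,325). The green bottle at (512,200) is the shampoo. Next I measure these and check them in one close crop.

Run:
```python
from h import *
d=np.load('s0.npz')
def rect(p):
    (c,s,a)=cv2.minAreaRect((p[:,:2]*1000).astype(np.float32)); b=cv2.boxPoints((c,s,a))
    e=[b[1]-b[0],b[2]-b[1]]; l=max(e,key=np.linalg.norm); return np.round(c,1),np.round(s,1),'long dir deg',round(np.degrees(np.arctan2(l[1],l[0]))%180,2)
for k,ik in(('top','ti'),('scene','si')):
    W=d[k];I=d[ik];hsv=cv2.cvtColor(I,cv2.COLOR_BGR2HSV);H,S,V=hsv[...,0],hsv[...,1],hsv[...,2];z=W[...,2]
    vv,uu=np.mgrid[:384,:512]
    def box(x0,y0,x1,y1): return (W[...,0]>x0)&(W[...,0]<x1)&(W[...,1]>y0)&(W[...,1]<y1)
    print(k)
    m=(H>105)&(H<130)&(S>120)&(z<.03)&(z>-.01)&box(.3,.0,.75,.45)
    m=cv2.morphologyEx(m.astype(np.uint8),cv2.MORPH_OPEN,np.ones((3,3)));n,l,st,_=cv2.connectedComponentsWithStats(m)
    i=1+np.argmax(st[1:,4]);print('pad',rect(W[l==i]),np.median(z[l==i]))
    m=((H<12)|(H>172))&(S>130)&(z>.02)&(z<.08)&box(.4,.1,.85,.5);print('orange',m.sum(),rect(W[m]),W[m].mean(0).round(4),np.percentile(z[m],[5,50,95]).round(3))
    c=W[m].mean(0)
    m=box(c[0]-.12,c[1]-.12,c[0]+.12,c[1]+.12)&(z>.067)&(z<.08);print('bridge top',m.sum(),rect(W[m]))
    m=box(c[0]-.12,c[1]-.12,c[0]+.12,c[1]+.12)&(z>.045)&(z<.066);print('rollertop+',m.sum(),rect(W[m]))
    m=(H>45)&(H<75)&(S>120)&(z>.1)&(z<.15)&box(.4,-.6,.75,-.1);print('tail',m.sum(),rect(W[m]),z[m].max());m&=z>.125;print(rect(W[m]))
    m=(z>.009)&(z<.022)&box(.42,-.45,.72,.0)&(S<60);m=cv2.morphologyEx(m.astype(np.uint8),cv2.MORPH_OPEN,np.ones((3,3)))>0;print('base',m.sum(),rect(W[m]))
    m=(z>.098)&(z<.112)&box(.42,-.2,.72,.0)&(S<60);print('head',m.sum(),rect(W[m]))
I=d['ti'];cv2.imwrite('pics/crop0.png',cv2.resize(I[150:250,170:400],None,fx=3.4,fy=3.4,interpolation=cv2.INTER_CUBIC))
```

```text
top
pad (array([435.5, 172.9]), array([ 92., 211.]), 'long dir deg', np.float32(108.72)) 0.00799736773433013
orange 143 (array([605.1, 244.3]), array([ 29.6, 110.1]), 'long dir deg', np.float32(100.53)) [0.6047 0.2413 0.0578] [0.05  0.058 0.065]
bridge top 254 (array([607.4, 247.7]), array([ 63.4, 145.6]), 'long dir deg', np.float32(99.64))
rollertop+ 353 (array([606.4, 243.8]), array([ 63.3, 161. ]), 'long dir deg', np.float32(107.16))Traceback (most recent call last):
  File "<stdin>", line 18, in <module>
    return umr_maximum(a, axis, None, out, keepdims, initial, where)
ValueError: zero-size array to reduction operation maximum which has no identity
```

Run:
```python
from h import *
d=np.load('s0.npz')
I=d['ti'];cv2.imwrite('pics/crop0.png',cv2.resize(I[150:250,170:400],None,fx=3.4,fy=3.4,interpolation=cv2.INTER_CUBIC))
W=d['top'];hsv=cv2.cvtColor(I,cv2.COLOR_BGR2HSV)
for n,(u,v) in dict(tail=(597,322),head=(478,290),base=(555,335),bridge=(316,260),shelf=(400,450)).items():
    u=int(u*.64);v=int(v*.64);print(n,W[v,u].round(3),np.nanmedian(W[v-1:v+2,u-1:u+2,2]).round(3),hsv[v,u])
```

```text
tail [ 0.455 -0.332  0.134] 0.133 [61 89 89]
head [ 0.535 -0.094  0.108] 0.106 [ 32  24 168]
base [ 0.446 -0.271  0.015] 0.015 [ 30  25 165]
bridge [0.615 0.244 0.072] 0.072 [ 20  15 105]
shelf [ 0.207  0.075 -0.001] 0.002 [ 23  35 153]
```

View pics/crop0.png

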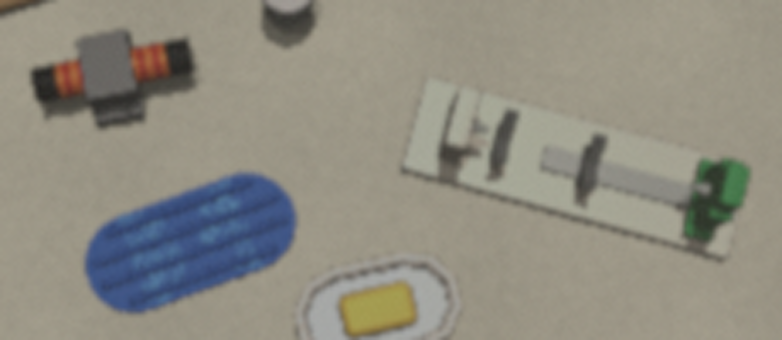

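The crop shows the orange roller with black ends (36,86) to (190,57) through the grey bridge (107,65). It also shows the ribbed blue pad centred at (190,242). The stand's base corners are (430,80), (402,172) and (723,260), with two dark saddles at (503,145) and (590,168). The green tailstock is at (728,190), drawn back.

```bash
cat >> h.py <<'E'
def plane(s,u,v,z):
    d=np.array([(u-s['cx'])/s['fx'],-(v-s['cy'])/s['fy'],-1]);M=s['extrinsics'];r=M[:3,:3]@d;o=M[:3,3]
    return o+r*(z-o[2])/r[2]
E
python3 - <<'E'
from h import *
s=snap('top');I=s['img']
f=lambda x,y,z:plane(s,170+x/3.4-.5,150+y/3.4-.5,z)[:2]
dr=lambda a,b:round(np.degrees(np.arctan2(*(b-a)[::-1])),2)
A,B=f(190,57,.048),f(36,86,.048);print('roller',A,B,(A+B)/2,np.linalg.norm(A-B),dr(A,B))
c=[f(*p,.072) for p in((81,38),(131,30),(134,85),(84,95))];print('bridge top',np.mean(c,0),[np.linalg.norm(c[i]-c[i-1]).round(3) for i in range(4)],dr(c[1],c[0]),dr(c[2],c[3]))
a,b,e=f(430,80,.015),f(402,172,.015),f(723,258,.015);print('base',a,b,e,'W',np.linalg.norm(a-b),'L',np.linalg.norm(e-b),dr(e,b),dr(b,a)+90)
y=(b-e)/np.linalg.norm(b-e);x=np.array([y[1],-y[0]]);print('origin',b-135e-3*y+.05*x,e+.205*y+.05*x,'mid-left',(a+b)/2-.135*y)
o=(b-135e-3*y+.05*x+e+.205*y+.05*x)/2
for n,(p,q,z) in dict(sad1=(507,112,.069),sad1b=(496,176,.069),sad2=(599,137,.069),sad2b=(583,200,.069),tailA=(749,162,.135),tailB=(739,206,.135),tailC=(721,160,.135),headtop1=(473,90,.105),headtop2=(462,92,.105)).items():
    w=f(p,q,z)-o;print(n,(w@x).round(4),(w@y).round(4),f(p,q,z).round(4))
h=cv2.cvtColor(I,cv2.COLOR_BGR2HSV);m=((h[...,0]>105)&(h[...,0]<130)&(h[...,1]>120)).astype(np.uint8);m=cv2.morphologyEx(m,cv2.MORPH_OPEN,np.ones((3,3)))
n,l,st,ce=cv2.connectedComponentsWithStats(m);i=l[222,226];v,u=np.nonzero(l==i)
P=np.array([plane(s,a,b,.006)[:2] for a,b in zip(u,v)]);C=P.mean(0);w,V=np.linalg.eigh(np.cov((P-C).T));print('pad',C,np.degrees(np.arctan2(V[1,1],V[0,1]))%180,np.ptp((P-C)@V,axis=0))
o=robot.observe();print(R.from_quat(o['orientation'],scalar_first=True).as_matrix().round(3))
E
```

```text
roller [0.61770061 0.16770107] [0.59239732 0.32162841] [0.60504897 0.24466474] 0.15599321797012008 99.34
bridge top [0.60960187 0.24740136] [np.float64(0.057), np.float64(0.05), np.float64(0.056), np.float64(0.05)] 97.76 99.97
base [ 0.59432142 -0.07449177] [ 0.50031474 -0.04223233] [ 0.40413689 -0.36064894] W 0.09938775863248325 L 0.332624879940709 73.19 71.06
origin [ 0.50914397 -0.18592313] [ 0.51127647 -0.17886304] mid-left [ 0.50828309 -0.18759544]
sad1 0.026 0.0481 [ 0.549  -0.1438]
sad1b -0.0385 0.0432 [ 0.4859 -0.1299]
sad2 0.0255 -0.0449 [ 0.5216 -0.2328]
sad2b -0.0392 -0.0443 [ 0.4599 -0.2135]
tailA 0.025 -0.1766 [ 0.4831 -0.3587]
tailB -0.018 -0.1766 [ 0.4419 -0.3462]
tailC 0.0199 -0.1509 [ 0.4857 -0.3326]
headtop1 0.0305 0.0878 [ 0.5648 -0.1071]
headtop2 0.0259 0.0976 [ 0.5632 -0.0965]
pad [0.43520592 0.17341308] 108.47924945909422 [0.09234129 0.20979484]
[[ 0.972 -0.001  0.235]
 [-0.235 -0.001  0.972]
 [-0.    -1.    -0.001]]
```

Run:
```python
from h import *
W=np.load('s0.npz')['top']
for n,(u,v) in dict(cab=(60,330),cabedge=(100,340),cabcorner=(103,376),handle=(155,365),brushL=(215,250),brushBot=(237,256),brushMid=(245,243),brushR=(288,230),canis=(398,222),cond=(351,182),bridgefoot=(320,284),box=(288,170),cup=(441,170)).items():
    u=int(u*.64);v=int(v*.64);print(n,np.nanmedian(W[v-1:v+2,u-1:u+2].reshape(-1,3),0).round(3))
```

```text
cab [0.455 0.706 0.24 ]
cabedge [0.438 0.636 0.222]
cabcorner [0.383 0.703 0.046]
handle [0.407 0.606 0.001]
brushL [0.656 0.477 0.015]
brushBot [0.647 0.431 0.003]
brushMid [0.67  0.409 0.021]
brushR [0.699 0.314 0.012]
canis [0.692 0.068 0.079]
cond [0.757 0.162 0.162]
bridgefoot [0.574 0.243 0.025]
box [0.818 0.302 0.084]
cup [ 0.811 -0.031  0.072]
```

```bash
python3 -m jog '0.04 -0.045 0 0 0 -0.12 0.094;0.04 -0.045 0 0 0 -0.12 0.094;0.045 -0.04 0 0 0 -0.12 0.094;0.05 -0.035 0 0 0 -0.12 0.08;0.05 -0.035 0 0 0 -0.12 0.08;0.05 -0.035 0 0 0 -0.12 0.08;0.05 -0.035 0 0 0 -0.12 0.06;0.05 -0.035 0 0 0 -0.12 0.06;0.045 -0.03 -0.02 0 0 -0.12 0.06;0.03 -0.02 -0.02 0 0 -0.1 0.06'; python3 -c "
from h import *
o=robot.observe();print(R.from_quat(o['orientation'],scalar_first=True).as_matrix().round(3),o['tcp_pos'],o['time'])"
```

```text
time: 1.4
tcp_pos: [0.6108, 0.2649, 0.3624]
orientation: [0.53, -0.529, 0.469, -0.469]
contact_force: [-0.2, 0.1, 1.0]
gripper_width: 0.638
[[ 0.12   0.001  0.993]
 [-0.993  0.001  0.12 ]
 [-0.001 -1.     0.001]] [0.61083376 0.26485357 0.36243527] 1.4
```

Run:
```python
from h import *
s=snap('wrist');cv2.imwrite('pics/w1.png',cv2.resize(s['img'],(800,600),interpolation=cv2.INTER_CUBIC))
np.savez('w1.npz',**s);print(s['extrinsics'].round(3),s['fx'],s['cx'],s['cy'])
```

```text
[[ 0.993 -0.115 -0.034  0.601]
 [ 0.12   0.955  0.273  0.345]
 [ 0.001 -0.275  0.961  0.341]
 [ 0.     0.     0.     1.   ]] 297.3186396354542 249.35168099472685 189.44230514874326
```

View pics/w1.png

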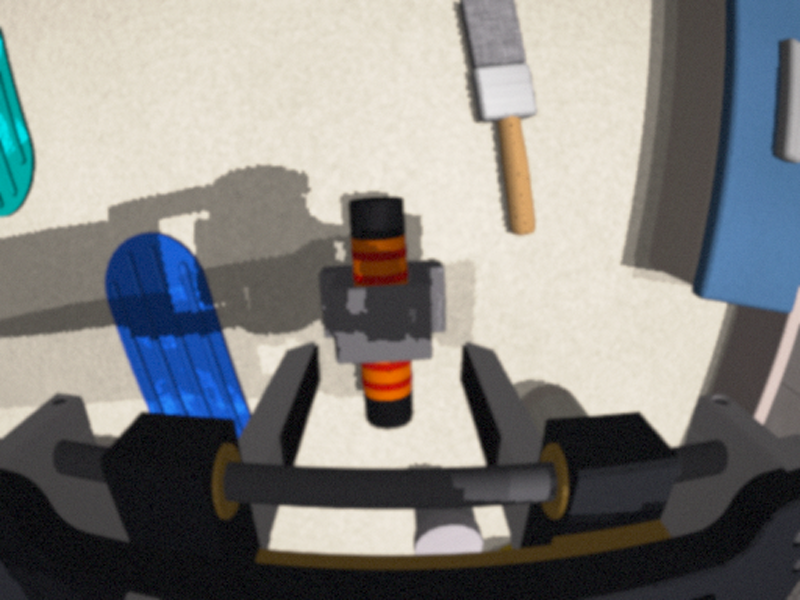

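The picture shows the roller's left end with its tip at (377,199) and its edges at (350/403, 215) and (354/408, 280). It emerges from the bridge at (380,285), and the far end is at (389,424). The brush is clear to the right.

```bash
cat >> h.py <<'E'
def wp(s,u,v,z):
    x=(u-s['cx'])/s['fx'];y=(v-s['cy'])/s['fy'];r=np.hypot(x,y);k=np.sin(r)/max(r,1e-9)
    d=np.array([x*k,-y*k,-np.cos(r)]);M=s['extrinsics'];q=M[:3,:3]@d;o=M[:3,3];return o+q*(z-o[2])/q[2]
E
python3 - <<'E'
from h import *
s=dict(np.load('w1.npz'))
f=lambda x,y,z:wp(s,x*.64,y*.64,z)
for n,a in dict(end=(377,200,.05),c1=(376.5,215,.05),c2=(381,280,.05),emerge=(380,285,.055),far=(389,422,.05),far2=(389,398,.05),bl=(335,262,.025),tl=(335,333,.072),tr=(432,330,.072),bb=(384,361,.072)).items(): print(n,f(*a).round(4))
# pad far left end and ribs
print('pad tip',f(150,233,.008))
E
```

```text
end [0.596  0.3236 0.05  ]
c1 [0.5968 0.3141 0.05  ]
c2 [0.6045 0.2726 0.05  ]
emerge [0.6042 0.2705 0.055 ]
far [0.6223 0.168  0.05  ]
far2 [0.6199 0.188  0.05  ]
bl [0.5714 0.2755 0.025 ]
tl [0.5797 0.2411 0.072 ]
tr [0.6392 0.2503 0.072 ]
bb [0.6121 0.226  0.072 ]
pad tip [0.41815664 0.27954604 0.008     ]
```

```bash
python3 -m jog '-0.011 0.025 0 0 0 0.045 0.06;0 0 -0.02 0 0 0 0.06;0 0 -0.025 0 0 0 0.06;0 0 -0.025 0 0 0 0.06;0 0 -0.025 0 0 0 0.06;0 0 -0.02 0 0 0 0.06;0 0 -0.012 0 0 0 0.06;0 0 0 0 0 0 0.06;0 0 0 0 0 0 0.02;0 0 0 0 0 0 0.02'
python3 - <<'E'
from h import *
o=robot.observe();print(R.from_quat(o['orientation'],scalar_first=True).as_matrix().round(3))
E
```

```text
time: 2.7
tcp_pos: [0.5964, 0.2925, 0.2247]
orientation: [-0.54, 0.542, -0.456, 0.455]
contact_force: [1.8, -0.1, 0.2]
gripper_width: 0.462
[[ 0.171 -0.003  0.985]
 [-0.985 -0.002  0.171]
 [ 0.001 -1.    -0.003]]
```

```bash
python3 -m jog '0 0 0.006 0 0 0 0.06;0 0 0 0 0 0 0.03;0 0 0 0 0 0 0.02;0 0 0 0 0 0 0.02;0 0 0 0 0 0 0.02;0 0 0 0 0 0 0.02;0 0 0.002 0 0 0 0.02;-0.001 0.006 0 0 0 0 0.02;-0.002 0.012 0 0 0 0 0.02;-0.003 0.02 0 0 0 0 0.02'
```

```text
time: 3.95
tcp_pos: [0.5906, 0.3317, 0.2342]
orientation: [-0.54, 0.541, -0.456, 0.456]
contact_force: [-0.0, 0.4, -1.1]
gripper_width: 0.375
```

```bash
python3 -m jog '-0.004 0.025 0 0 0 0 0.02;-0.004 0.025 0 0 0 0 0.02;-0.004 0.025 0 0 0 0 0.02;-0.002 0.012 0 0 0 0 0.02;0 0 0.02 0 0 0 0.02;-0.01 0 0.03 0 0 0 0.02;-0.03 0 0.02 0 0 0 0.02;-0.04 0 0 0 0 0 0.02;0 0 0 0 0 0 0.02;0 0 0 0 0 0 0.02'
python3 - <<'E'
from h import *
s=snap('scene');cv2.imwrite('pics/sc2.png',cv2.resize(s['img'][200:384,150:450],None,fx=2.6,fy=2.6,interpolation=cv2.INTER_CUBIC))
E
```

```text
time: 5.2
tcp_pos: [0.4934, 0.4259, 0.3133]
orientation: [0.543, -0.539, 0.455, -0.456]
contact_force: [-0.2, -0.5, -1.0]
gripper_width: 0.376
```

View pics/sc2.png

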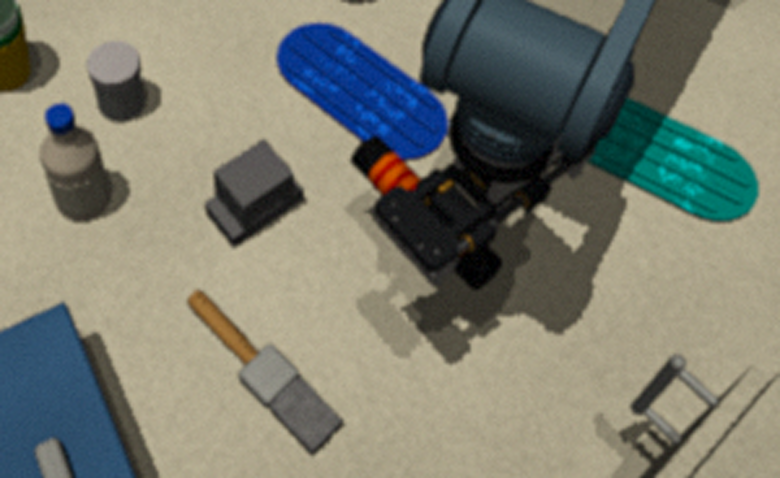

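Roller is out of the bridge and held level. Moving it over the blue pad.

```bash
python3 -m jog '-0.011 -0.03 0 0 0 0.025 0.02;-0.011 -0.03 0 0 0 0.025 0.02;-0.011 -0.03 0 0 0 0.025 0.02;-0.011 -0.03 0 0 0 0.025 0.02;-0.011 -0.03 0 0 0 0.025 0.02;-0.009 -0.025 0 0 0 0.025 0.02;-0.004 -0.01 -0.02 0 0 0 0.02;0 0 -0.02 0 0 0 0.02;0 0 0 0 0 0 0.02;0 0 0 0 0 0 0.02'
python3 - <<'E'
from h import *
s=snap('wrist');cv2.imwrite('pics/w2.png',cv2.resize(s['img'],(800,600),interpolation=cv2.INTER_CUBIC))
np.savez('w2.npz',**s)
o=robot.observe();print(R.from_quat(o['orientation'],scalar_first=True).as_matrix().round(3),o['tcp_pos'])
E
```

```text
time: 6.5
tcp_pos: [0.4333, 0.2321, 0.2763]
orientation: [0.576, -0.569, 0.413, -0.418]
contact_force: [-0.8, 1.3, -0.8]
gripper_width: 0.379
[[ 0.311  0.012  0.95 ]
 [-0.951  0.004  0.311]
 [-0.    -1.     0.012]] [0.43315077 0.23217129 0.27629013]
```

View pics/w2.png

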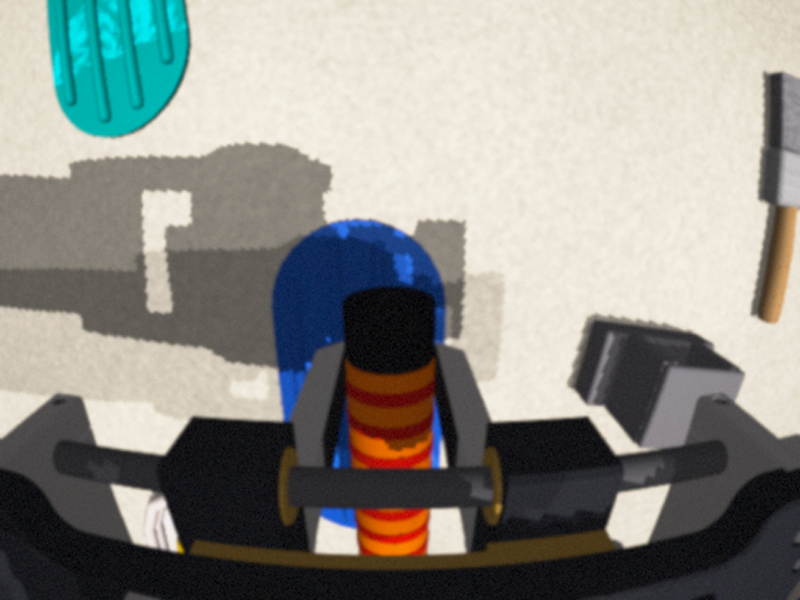

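Held roller is parallel to the blue pad, its end at (390,300) about 17 mm right of the pad's mid line; shifting and lowering.

```bash
python3 -m jog '-0.015 -0.014 0 0 0.01 0 0.02;0 0 0 0 0 0 0.02;0 0 -0.015 0 0 0 0.02;0 0 -0.015 0 0 0 0.02;0 0 -0.012 0 0 0 0.02;0 0 -0.008 0 0 0 0.02;0 0 -0.004 0 0 0 0.02;0 0 0 0 0 0 0.02;0 0 0 0 0 0 0.02;0 0 0 0 0 0 0.02'
python3 - <<'E'
from h import *
o=robot.observe();print(R.from_quat(o['orientation'],scalar_first=True).as_matrix().round(3),o['tcp_pos'],o['contact_force'])
E
```

```text
time: 7.8
tcp_pos: [0.4203, 0.2193, 0.2208]
orientation: [0.575, -0.57, 0.414, -0.416]
contact_force: [-0.4, -0.4, -1.4]
gripper_width: 0.374
[[ 0.311  0.006  0.95 ]
 [-0.95   0.005  0.311]
 [-0.003 -1.     0.008]] [0.42027298 0.21933706 0.22080461] [-0.4101745  -0.40297363 -1.37808912]
```

```bash
python3 -m jog '0 0 -0.003 0 0 0 0.02;0 0 -0.002 0 0 0 0.02;0 0 0 0 0 0 0.02;0 0 0 0 0 0 0.04;0 0 0 0 0 0 0.05;0 0 0 0 0 0 0.06;0 0 0.03 0 0 0 0.07;0 0 0.05 0 0 0 0.07;0.014 -0.042 0.04 0 0 0 0.07;0 0 0 0 0 0 0.07'
python3 - <<'E'
from h import *
s=snap('wrist');cv2.imwrite('pics/w3.png',cv2.resize(s['img'],(800,600),interpolation=cv2.INTER_CUBIC))
np.savez('w3.npz',**s)
o=robot.observe();print(R.from_quat(o['orientation'],scalar_first=True).as_matrix().round(3),o['tcp_pos'])
E
```

```text
time: 9.05
tcp_pos: [0.4351, 0.1768, 0.342]
orientation: [0.575, -0.57, 0.413, -0.415]
contact_force: [-0.1, -0.4, -1.1]
gripper_width: 0.745
[[ 0.314  0.003  0.949]
 [-0.949  0.004  0.314]
 [-0.003 -1.     0.004]] [0.43414127 0.1775148  0.3399222 ]
```

View pics/w3.png

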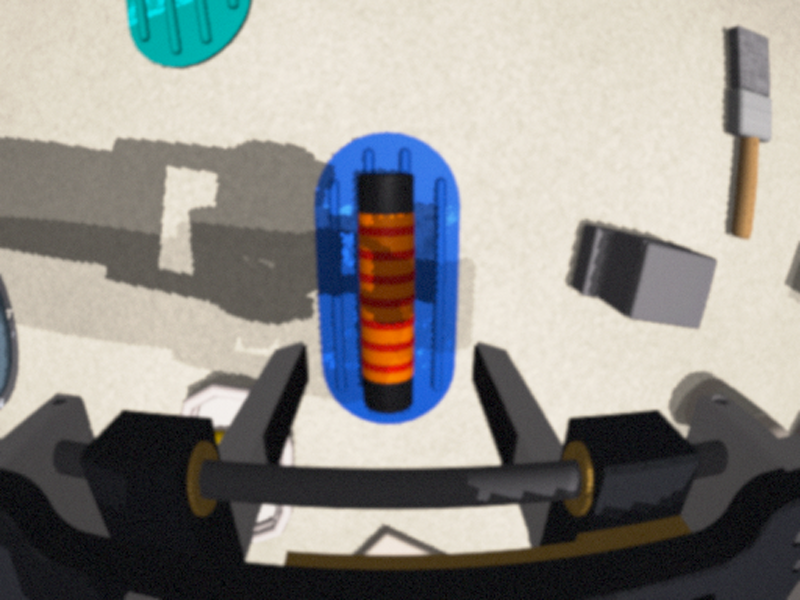

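The roller lies in the pad's centre trough, far end at (385,174) and near end at (389,410). It is parallel to the ribs and released. Next I measure it for the regrip.

Run:
```python
from h import *
s=dict(np.load('w3.npz'))
f=lambda x,y,z:wp(s,x*.64,y*.64,z)[:2]
A,B=f(385,174,.03),f(389,409,.03);print(A,B,(A+B)/2,np.linalg.norm(A-B),np.degrees(np.arctan2(*(A-B)[::-1])))
h=cv2.cvtColor(s['img'],cv2.COLOR_BGR2HSV);m=((h[...,0]<15)|(h[...,0]>172))&(h[...,1]>150);m[:130]=0;m[250:]=0;m[:,:220]=0;m[:,275:]=0
v,u=np.nonzero(m);P=np.array([wp(s,a,b,.035)[:2] for a,b in zip(u,v)]);C=P.mean(0);w,V=np.linalg.eigh(np.cov((P-C).T));print('orange',C,np.degrees(np.arctan2(V[1,1],V[0,1]))%180,np.ptp((P-C)@V,axis=0))
t,b=f(388,132,.006),f(388,422,.006);print('pad',t,b,(t+b)/2)
```

```text
[0.41069704 0.24945391] [0.46390353 0.09574105] [0.43730028 0.17259748] 0.16266091094120536 109.09289144979441
orange [0.43531085 0.1762478 ] 108.57822456703772 [0.03406211 0.11663535]
pad [0.40375851 0.27681457] [0.47134077 0.07114006] [0.43754964 0.17397731]
```

```bash
python3 -m jog '0.002 -0.003 -0.02 0 0 0 0.06;0 0 -0.03 0 0 0 0.06;0 0 -0.03 0 0 0 0.06;0 0 -0.02 0 0 0 0.06;0 0 -0.015 0 0 0 0.06;0 0 0 0 0 0 0.05;0 0 0 0 0 0 0.03;0 0 0 0 0 0 0.02;0 0 0 0 0 0 0.02;0 0 0 0 0 0 0.02'
```

```text
time: 10.35
tcp_pos: [0.4331, 0.1782, 0.2168]
orientation: [0.576, -0.572, 0.415, -0.412]
contact_force: [0.2, -1.0, -0.8]
gripper_width: 0.374
```

```bash
python3 -m jog '0 0 0.03 0 0 0 0.02;0 0 0.05 0 0 0 0.02;0 -0.02 0.05 0 0 -0.05 0.02;0.01 -0.045 0.04 0 0 -0.08 0.02;0.01 -0.045 0.01 0 0 -0.08 0.02;0.01 -0.045 0 0 0 -0.08 0.02;0.01 -0.045 0 0 0 -0.08 0.02;0.01 -0.045 0 0 0 -0.08 0.02;0.01 -0.04 0 0 0 -0.08 0.02;0.005 -0.03 0 0 0 -0.08 0.02'; python3 -m jog '0 0 0 0 0 0 0.02;0 0 0 0 0 0 0.02;0 0 0 0 0 0 0.02;0 0 0 0 0 0 0.02;0 0 0 0 0 0 0.02;0 0 0 0 0 0 0.02;0 0 0 0 0 0 0.02;0 0 0 0 0 0 0.02;0 0 0 0 0 0 0.02;0 0 0 0 0 0 0.02';  python3 - <<'E'
from h import *
s=snap('wrist');cv2.imwrite('pics/w4.png',cv2.resize(s['img'],(800,600),interpolation=cv2.INTER_CUBIC))
np.savez('w4.npz',**s)
o=robot.observe();print(R.from_quat(o['orientation'],scalar_first=True).as_matrix().round(3),o['tcp_pos'])
E
```

```text
time: 11.6
tcp_pos: [0.4934, -0.1456, 0.4004]
orientation: [0.419, -0.418, 0.573, -0.566]
contact_force: [0.6, 0.1, -1.0]
gripper_width: 0.374
time: 12.85
tcp_pos: [0.4926, -0.1435, 0.3994]
orientation: [0.42, -0.42, 0.574, -0.564]
contact_force: [0.3, 0.1, -1.6]
gripper_width: 0.373
[[-0.295 -0.007  0.955]
 [-0.955  0.011 -0.295]
 [-0.008 -1.    -0.01 ]] [ 0.49258175 -0.1435475   0.39942123]
```

View pics/w4.png

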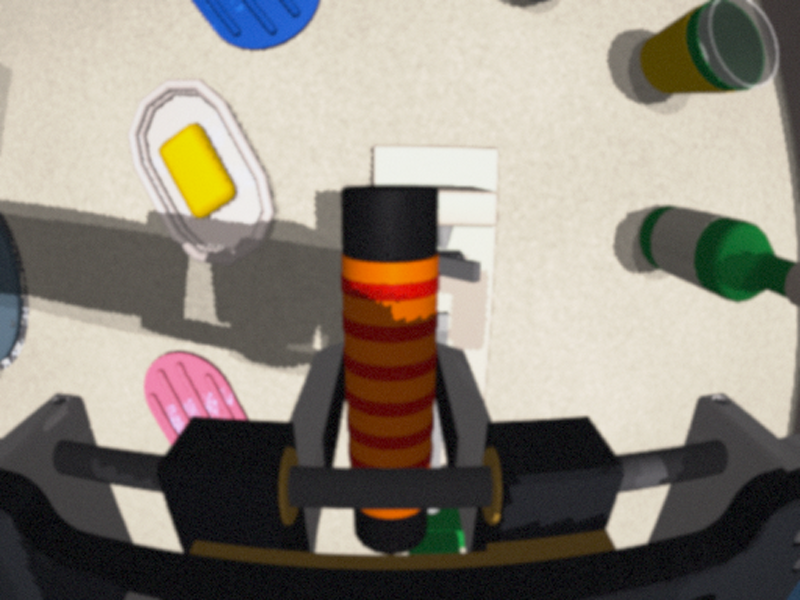

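Roller is held by its middle over the stand. The head end of the base runs from (373,147) to (497,147), and its right edge goes down to about (488,380). A saddle shows at (460,265).

Run:
```python
from h import *
s=dict(np.load('w4.npz'))
f=lambda x,y,z:wp(s,x*.64,y*.64,z)[:2]
dr=lambda a,b:np.degrees(np.arctan2(*(b-a)[::-1])).round(2)
a,b,c=f(373,147,.015),f(497,147,.015),f(488,380,.015)
print('W',np.linalg.norm(a-b),'dir end',dr(a,b)+90,'dir side',dr(c,b))
for th in (72,73):
    y=np.array([np.cos(np.radians(th)),np.sin(np.radians(th))]);print(th,'origin',(a+b)/2-.135*y)
E1,E2=f(391,187,.22),f(390,548,.22);print('roller ends',E1,E2,np.linalg.norm(E1-E2),dr(E2,E1))
cv2.imwrite('pics/w4c.png',cv2.resize(s['img'][80:260,210:330],None,fx=4.5,fy=3.3,interpolation=cv2.INTER_CUBIC))
t=snap('scene');cv2.imwrite('pics/sc3.png',cv2.resize(t['img'][80:220,150:290],None,fx=4.2,fy=4.2,interpolation=cv2.INTER_CUBIC));np.savez('sc3.npz',**t)
```

```text
W 0.0969055966315486 dir end 74.01 dir side 73.53
72 origin [ 0.51049464 -0.18565364]
73 origin [ 0.51274176 -0.18636215]
roller ends [ 0.51329856 -0.0711999 ] [ 0.46507712 -0.22641294] 0.16253122190905858 72.74
```

View pics/sc3.png

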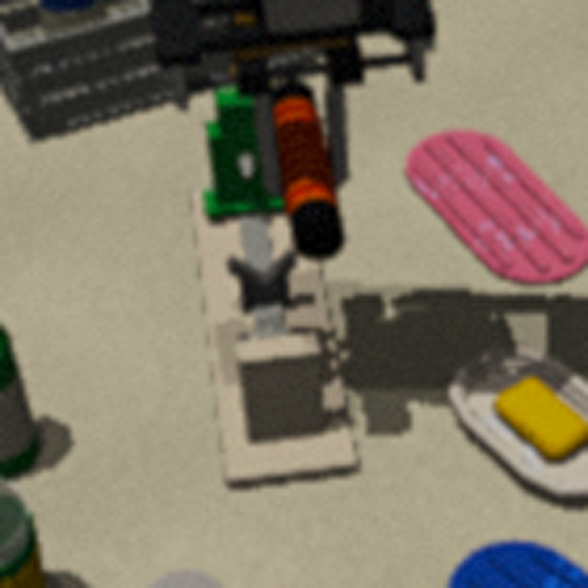

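```bash
python3 -m jog '0.006 -0.032 0 -0.01 -0.007 0.01 0.02;0.006 -0.03 0 0 0 0 0.02;0 0 0 0 0 0 0.02;0 0 -0.03 0 0 0 0.02;0 0 -0.03 0 0 0 0.02;0 0 -0.01 0 0 0 0.02;0 0 0 0 0 0 0.02;0 0 0 0 0 0 0.02;0 0 0 0 0 0 0.02;0 0 0 0 0 0 0.02'
python3 - <<'E'
from h import *
s=snap('wrist');np.savez('w5.npz',**s);cv2.imwrite('pics/w5.png',cv2.resize(s['img'],(800,600),interpolation=cv2.INTER_CUBIC))
o=robot.observe();print(R.from_quat(o['orientation'],scalar_first=True).as_matrix().round(3),o['tcp_pos'],o['contact_force'])
E
```

```text
time: 14.2
tcp_pos: [0.5055, -0.2044, 0.3321]
orientation: [-0.425, 0.422, -0.565, 0.568]
contact_force: [0.2, -0.1, -1.2]
gripper_width: 0.377
[[-0.283  0.006  0.959]
 [-0.959 -0.002 -0.283]
 [ 0.    -1.     0.006]] [ 0.50555013 -0.20441666  0.33207278] [ 0.42301554  0.18803159 -0.7269429 ]
```

View pics/w5.png

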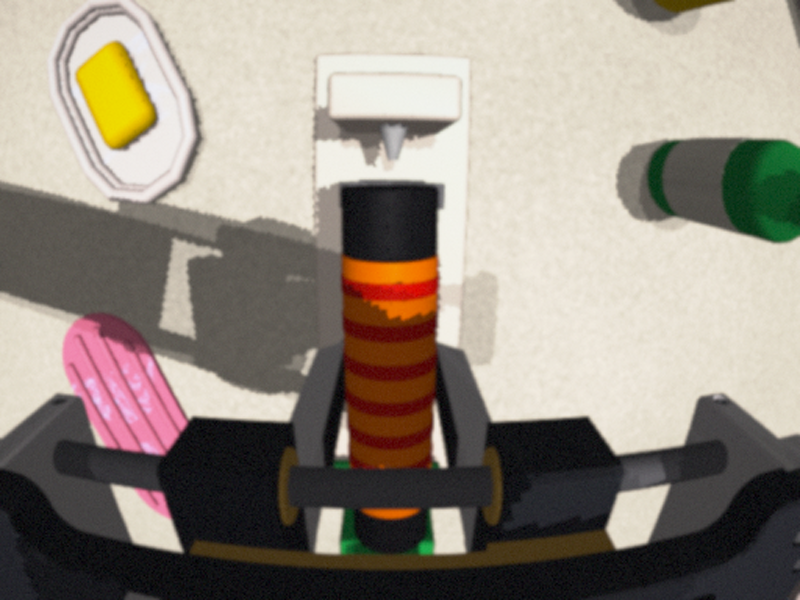

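Head pin tip at (390,160), head top (329,74) to (461,120); the roller's end is at (391,186), clear of the pin.

Run:
```python
from h import *
s=dict(np.load('w5.npz'))
f=lambda x,y,z:wp(s,x*.64,y*.64,z)[:2]
dr=lambda a,b:np.degrees(np.arctan2(*(b-a)[::-1])).round(2)
tip=f(391,160,.075);root=f(395,126,.075);print('tip',tip)
b=[f(316,55,.015),f(469,59,.015),f(464,340,.015)];print('base',dr(b[0],b[1])+90,dr(b[2],b[1]),np.linalg.norm(b[0]-b[1]))
h1,h2=f(329,121,.105),f(459,123,.105);print('head face',dr(h1,h2)+90,np.linalg.norm(h1-h2),(h1+h2)/2)
zc=.3321-.190
E1,E2=f(391,186,zc),f(392,549,zc);print('roller',E1,E2,np.linalg.norm(E1-E2),dr(E2,E1))
y=np.array([np.cos(np.radians(73.3)),np.sin(np.radians(73.3))]);x=np.array([y[1],-y[0]])
print('origins: tip',tip-.0635*y,'head',(h1+h2)/2-.0815*y,'base',(b[0]+b[1])/2-.135*y)
o=tip-.0635*y
for e in(E1,E2):print((e-o)@x,(e-o)@y)
```

```text
tip [ 0.53120448 -0.12433229]
base 72.17 73.91 0.09676886482263745
head face 72.84 0.0569349262865095 [ 0.53707116 -0.10831856]
roller [ 0.52771824 -0.13407328] [ 0.47882359 -0.30246229] 0.17534407988079473 73.81
origins: tip [ 0.51295709 -0.18515401] head [ 0.51365128 -0.18638109] base [ 0.51343884 -0.18778727]
-0.0005400256654704778 0.0531680510264141
0.0010159324846077714 -0.12216912513277278
```

```bash
python3 -m jog '0 -0.002 -0.02 0 0 0 0.02;0 0 -0.02 0 0 0 0.02;0 0 -0.014 0 0 0 0.02;0 0 -0.008 0 0 0 0.02;0 0 -0.004 0 0 0 0.02;0 0 0 0 0 0 0.02;0 0 -0.002 0 0 0 0.02;0 0 0 0 0 0 0.02;0 0 0 0 0 0 0.02;0 0 0 0 0 0 0.02'
```

```text
time: 15.5
tcp_pos: [0.5069, -0.2074, 0.2659]
orientation: [-0.426, 0.421, -0.562, 0.571]
contact_force: [0.4, 0.7, -1.3]
gripper_width: 0.377
```

```bash
python3 -m jog '0 0 -0.002 0 0 0 0.02;0 0 -0.002 0 0 0 0.02;0 0 -0.001 0 0 0 0.02;0 0 0 0 0 0 0.02;0 0 0 0 0 0 0.04;0 0 0 0 0 0 0.05;0 0 0 0 0 0 0.06;0 0 0 0 0 0 0.06;0 0 0.04 0 0 0 0.07;0 0 0.05 0 0 0 0.08'; python3 -m jog '-0.01 -0.04 0.045 0 0 0 0.08;-0.015 -0.05 0 0 0 0 0.08;-0.015 -0.04 0 0 0 0 0.08;0 0 0 0 0 0 0.08;0 0 0 0 0 0 0.08;0 0 0 0 0 0 0.08;0 0 0 0 0 0 0.08;0 0 0 0 0 0 0.08;0 0 0 0 0 0 0.08;0 0 0 0 0 0 0.08';python3 - <<'E'
from h import *
s=snap('wrist');np.savez('w6.npz',**s);cv2.imwrite('pics/w6.png',cv2.resize(s['img'],(800,600),interpolation=cv2.INTER_CUBIC))
o=robot.observe();print(R.from_quat(o['orientation'],scalar_first=True).as_matrix().round(3),o['tcp_pos'],o['contact_force'])
E
```

```text
time: 16.75
tcp_pos: [0.5061, -0.207, 0.3504]
orientation: [-0.424, 0.422, -0.565, 0.567]
contact_force: [0.4, -0.5, 0.5]
gripper_width: 0.815
time: 18.0
tcp_pos: [0.4668, -0.3371, 0.4023]
orientation: [-0.427, 0.423, -0.561, 0.569]
contact_force: [-0.3, 0.4, -0.0]
gripper_width: 0.851
[[-0.277  0.012  0.961]
 [-0.961 -0.007 -0.277]
 [ 0.003 -1.     0.013]] [ 0.46680932 -0.33710625  0.40231381] [-0.00848251 -0.22118199  1.09244065]
```

View pics/w6.png

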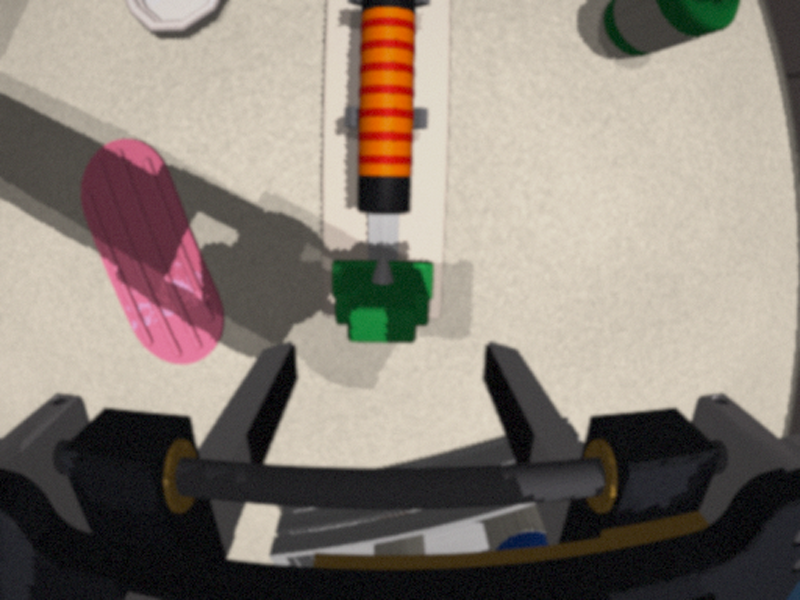

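Roller lies in both saddles between the pins. The tailstock's tab top is at (349-415, 308-341) with its pin pointing at the roller.

Run:
```python
from h import *
s=dict(np.load('w6.npz'))
f=lambda x,y,z:wp(s,x*.64,y*.64,z)[:2]
dr=lambda a,b:np.degrees(np.arctan2(*(b-a)[::-1])).round(2)
y=np.array([np.cos(np.radians(73.2)),np.sin(np.radians(73.2))]);x=np.array([y[1],-y[0]]);o=np.array([.513,-.1855])
for n,p in dict(tl=(349,309,.135),tr=(414,309,.135),bl=(350,341,.135),br=(414,341,.135),tip=(382,248,.075),rend=(385,211,.075),edgeL=(332,263,.103),edgeR=(433,263,.103)).items():
    w=f(*p);print(n,w.round(4),((w-o)@x).round(4),((w-o)@y).round(4))
a,b=f(386,25,.085),f(385,180,.085);print('roller dir',dr(b,a))
```

```text
tl [ 0.4487 -0.3298] -0.0198 -0.1568
tr [ 0.4835 -0.34  ] 0.0164 -0.1564
bl [ 0.4434 -0.3483] -0.0195 -0.1759
br [ 0.4785 -0.3585] 0.017 -0.1756
tip [ 0.4728 -0.3124] -0.0018 -0.1331
rend [ 0.4816 -0.2891] -0.0001 -0.1082
edgeL [ 0.4422 -0.3078] -0.0324 -0.1376
edgeR [ 0.5018 -0.3252] 0.0296 -0.137
roller dir 73.59
```

```bash
python3 -m jog '-0.003 -0.007 0 0.007 0.012 -0.01 0.07;0 0 -0.02 0 0 0 0.07;0 0 -0.025 0 0 0 0.07;0 0 -0.025 0 0 0 0.07;0 0 -0.018 0 0 0 0.07;0 0 -0.004 0 0 0 0.07;0 0 0 0 0 0 0.05;0 0 0 0 0 0 0.03;0 0 0 0 0 0 0.03;0 0 0 0 0 0 0.03'
python3 - <<'E'
from h import *
o=robot.observe();print(R.from_quat(o['orientation'],scalar_first=True).as_matrix().round(3),o['tcp_pos'],o['contact_force'])
E
```

```text
time: 19.3
tcp_pos: [0.4632, -0.3447, 0.3031]
orientation: [-0.422, 0.421, -0.568, 0.568]
contact_force: [1.8, -0.6, -5.1]
gripper_width: 0.626
[[-0.289  0.001  0.957]
 [-0.957  0.001 -0.289]
 [-0.001 -1.     0.001]] [ 0.46318694 -0.34466782  0.30305519] [ 1.77801064 -0.60034816 -5.09468192]
```

Opening 59 mm equals the 60 mm shoulder: the tips are just below the tab's step. Open, raise, and regrip.

```bash
python3 -m jog '0 0 0 0 0 0 0.07;0 0 0 0 0 0 0.07;0 0 0.008 0 0 0 0.07;0 0 0 0 0 0 0.07;0 0 0 0 0 0 0.05;0 0 0 0 0 0 0.03;0 0 0 0 0 0 0.03;0 0 0 0 0 0 0.03;0 0 0 0 0 0 0.03;0 0 0 0 0 0 0.03'
```

```text
time: 20.55
tcp_pos: [0.4631, -0.3453, 0.3147]
orientation: [-0.422, 0.422, -0.567, 0.568]
contact_force: [-1.8, -0.5, 1.5]
gripper_width: 0.422
```

```bash
python3 -m jog '0.0015 0.005 0 0 0 0 0.03;0.003 0.0096 0 0 0 0 0.03;0.003 0.0096 0 0 0 0 0.03;0.003 0.0096 0 0 0 0 0.03;0.0023 0.0075 0 0 0 0 0.03;0.0014 0.0048 0 0 0 0 0.03;0.0014 0.0048 0 0 0 0 0.03;0 0 0 0 0 0 0.03;0 0 0 0 0 0 0.03;0 0 0 0 0 0 0.03'
```

```text
time: 21.8
tcp_pos: [0.4798, -0.2911, 0.3147]
orientation: [-0.421, 0.422, -0.567, 0.569]
contact_force: [-1.1, -1.0, 1.1]
gripper_width: 0.423
```

```bash
python3 -m jog '0.0012 0.0038 0 0 0 0 0.03;0.0012 0.0038 0 0 0 0 0.03;0.0009 0.003 0 0 0 0 0.03;0.0006 0.002 0 0 0 0 0.03;0 0 0 0 0 0 0.03;0.0006 0.002 0 0 0 0 0.03;0 0 0 0 0 0 0.03;0 0 0 0 0 0 0.03;0 0 0 0 0 0 0.03;0 0 0 0 0 0 0.03'
```

```text
time: 23.05
tcp_pos: [0.4844, -0.2761, 0.3147]
orientation: [-0.421, 0.422, -0.567, 0.569]
contact_force: [-0.1, -2.8, 0.2]
gripper_width: 0.426
```

```bash
python3 -m jog '0.0006 0.002 0 0 0 0 0.03;0.0003 0.001 0 0 0 0 0.03;0 0 0 0 0 0 0.03;0.0006 0.002 0 0 0 0 0.03;0 0 0 0 0 0 0.03;0 0 0 0 0 0 0.03;0 0 0 0 0 0 0.03;0 0 0 0 0 0 0.03;0 0 0 0 0 0 0.03;0 0 0 0 0 0 0.03'
```

```text
time: 24.3
tcp_pos: [0.4856, -0.2721, 0.3147]
orientation: [-0.42, 0.423, -0.565, 0.57]
contact_force: [-1.4, -3.6, 0.4]
gripper_width: 0.424
```

```bash
python3 -m jog '0.0006 0.002 0 0 0 0 0.03;0 0 0 0 0 0 0.03;0.0009 0.003 0 0 0 0 0.03;0 0 0 0 0 0 0.03;0.0009 0.003 0 0 0 0 0.03;0 0 0 0 0 0 0.03;0 0 0 0 0 0 0.03;0 0 0 0 0 0 0.03;0 0 0 0 0 0 0.03;0 0 0 0 0 0 0.03'
```

```text
time: 25.55
tcp_pos: [0.4865, -0.2682, 0.3146]
orientation: [-0.415, 0.428, -0.561, 0.574]
contact_force: [-0.8, -3.9, 0.3]
gripper_width: 0.42
```

Run:
```python
from h import *
s=snap('scene');np.savez('sc7.npz',**s)
a=cv2.resize(s['img'][95:225,170:260],None,fx=4.4,fy=4.4,interpolation=cv2.INTER_CUBIC)
w=snap('wrist');np.savez('w7.npz',**w)
b=cv2.resize(w['img'][:360],None,fx=.78,fy=1.58);b=cv2.resize(w['img'],(400,572))
w2=cv2.resize(w['img'][0:300,150:350],(381,572),interpolation=cv2.INTER_CUBIC)
cv2.imwrite('pics/m7.png',np.hstack([a,w2]))
o=robot.observe();M=R.from_quat(o['orientation'],scalar_first=True).as_matrix();print(M.round(3),o['tcp_pos']+.18*M[:,1],o['ft_torque'])
```

```text
[[-0.289 -0.004  0.957]
 [-0.957 -0.026 -0.289]
 [ 0.026 -1.     0.004]] [ 0.48577696 -0.27286463  0.13470585] [-0.5027304   0.57206605 -0.15525313]
```

View pics/m7.png

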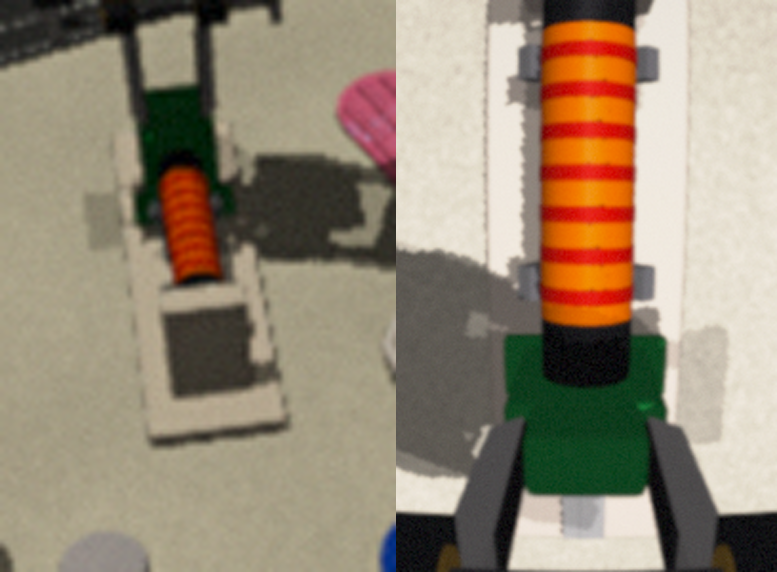

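Roller lies between the head and the tailstock, with its end against the green at (587,375). The grasp point is at the expected home position, and further pushing only tilted the tool, so the tailstock is against its stop. Releasing.

```bash
python3 -m jog '0 0 0 0 0 0 0.05;0 0 0 0 0 0 0.06;0 0 0 0 0 0 0.07;0 0 0 0 0 0 0.07;0 0 0.03 0 0 0 0.07;0 0 0.04 0.025 -0.004 0 0.07;-0.01 -0.03 0.02 0 0 0 0.07;0 0 0 0 0 0 0.07;0 0 0 0 0 0 0.07;0 0 0 0 0 0 0.07'
python3 - <<'E'
from h import *
w=snap('wrist');np.savez('w8.npz',**w)
cv2.imwrite('pics/w8.png',cv2.resize(w['img'],(800,600),interpolation=cv2.INTER_CUBIC))
o=robot.observe();print(o['tcp_pos'])
E
```

```text
time: 26.9
tcp_pos: [0.4768, -0.2949, 0.4043]
orientation: [0.424, -0.421, 0.569, -0.565]
contact_force: [0.5, 0.1, 0.1]
gripper_width: 0.745
[ 0.47680168 -0.29487273  0.40405577]
```

```bash
cat > chk.py <<'E'
from h import *
import sys
s=dict(np.load(sys.argv[1]))
v,u=np.mgrid[:384,:512];X=(u-s['cx'])/s['fx'];Y=(v-s['cy'])/s['fy'];r=np.hypot(X,Y);k=np.tan(r)/np.maximum(r,1e-9);z=s['z_map']
W=np.stack([X*k*z,-Y*k*z,-z,np.ones_like(z)],-1)@s['extrinsics'].T;W=W[...,:3]
th=np.radians(73.2);y=np.array([np.cos(th),np.sin(th)]);x=np.array([y[1],-y[0]]);o=np.array([.513,-.1855])
sx=(W[...,:2]-o)@x;sy=(W[...,:2]-o)@y;h=W[...,2];ok=(z>0)&(r<1.2)
hsv=cv2.cvtColor(s['img'],cv2.COLOR_BGR2HSV)
g=ok&(abs(hsv[...,0].astype(int)-60)<15)&(hsv[...,1]>120)&(abs(sx)<.05)&(abs(sy)<.25)
t=g&(h>.13)&(h<.142)
print('tab top n',t.sum(),'sx',np.percentile(sx[t],[2,50,98]).round(4),'sy',np.percentile(sy[t],[2,50,98]).round(4),'h',np.median(h[t]).round(4))
b=ok&(abs(sx)>.036)&(abs(sx)<.046)&(abs(sy)<.12)&(abs(h-.015)<.015);print('base h',np.median(h[b]).round(4),b.sum())
ro=ok&((hsv[...,0]<15)|(hsv[...,0]>172))&(hsv[...,1]>140)&(abs(sx)<.03)&(abs(sy)<.1)&(h>.06)&(h<.11)
print('orange sy',np.percentile(sy[ro],[1,99]).round(4),'sx',np.median(sx[ro]).round(4))
for a in(-.05,-.03,-.01,.01,.03,.05):
    m=ok&(abs(sy-a)<.008)&(abs(sx)<.014)&(h>.07)&(h<.11)
    if m.sum()>10:
        H=h[m]+.018-np.sqrt(.018**2-np.clip(sx[m]-np.median(sx[m]),-.016,.016)**2);print(a,m.sum(),'crown',np.median(H).round(4))
rr=ok&(abs(sx)<.02)&(h>.07)&(h<.1)&(abs(sy)<.12);
hd=ok&(abs(sx)<.025)&(h>.099)&(h<.112)&(sy>.07);print('head top',hd.sum(),np.median(h[hd]).round(4),np.percentile(sy[hd],[2,98]).round(4))
E
python3 chk.py w6.npz; python3 chk.py w8.npz
```

```text
tab top n 929 sx [-0.0202 -0.0018  0.0166] sy [-0.175  -0.1646 -0.1563] h 0.1336
base h 0.0139 2268
orange sy [-0.0844  0.0269] sx -0.0019
-0.05 449 crown 0.0884
-0.03 437 crown 0.0885
-0.01 429 crown 0.0886
0.01 422 crown 0.0887
0.03 250 crown 0.0882
tab top n 1050 sx [-0.0199 -0.0017  0.0174] sy [-0.1008 -0.0902 -0.081 ] h 0.1337
base h 0.0139 2650
orange sy [-0.0562  0.0555] sx -0.0018
-0.05 446 crown 0.0918
-0.03 445 crown 0.0915
-0.01 454 crown 0.0916
0.01 447 crown 0.0916
0.03 441 crown 0.0915
0.05 412 crown 0.0913
  return _methods._mean(a, axis=axis, dtype=dtype,
  ret = ret.dtype.type(ret / rcount)
Traceback (most recent call last):
  File "chk.py", line 20, in <module>
    hd=ok&(abs(sx)<.025)&(h>.099)&(h<.112)&(sy>.07);print('head top',hd.sum(),np.median(h[hd]).round(4),np.percentile(sy[hd],[2,98]).round(4))
                                                                                                        ~~~~~~~~~~~~~^^^^^^^^^^^^^^^
IndexError: index -1 is out of bounds for axis 0 with size 0
  return _methods._mean(a, axis=axis, dtype=dtype,
  ret = ret.dtype.type(ret / rcount)
Traceback (most recent call last):
  File "chk.py", line 20, in <module>
    hd=ok&(abs(sx)<.025)&(h>.099)&(h<.112)&(sy>.07);print('head top',hd.sum(),np.median(h[hd]).round(4),np.percentile(sy[hd],[2,98]).round(4))
                                                                                                        ~~~~~~~~~~~~~^^^^^^^^^^^^^^^
IndexError: index -1 is out of bounds for axis 0 with size 0
```

The roller rose 3.0 mm against its saddle height and is level, which matches being carried by the pins. The tailstock is home within the measuring error, so I hand in.

```bash
python3 -c "
from bench import robot
print(robot.observe()['time']);robot.close_job()"
```

```text
26.95
the job is handed in; nothing more can be done
```

I drew the roller endways out of the bridge and laid it in the centre trough of the blue pad, then let go. I took it again within about 7 mm of its middle and set it into the saddles between the pins. I then slid the tailstock in until it stopped, let go, and handed in at about 27 s.

**Last checks (wrist depth camera):**
- **Roller height:** it rose 3.0 mm from its saddle height, against 3.5 mm for the pin axis, so the pins carry it.
- **Level and centred:** it is level to within 0.5 mm between the saddles. Its coloured part runs from -56 to +56 mm about the seat, so it is centred.
- **Tailstock:** the tab reads about -91 mm, where home is -92.5 mm. That is within the error of my estimate of the stand's position.
- **Robot:** when I handed in, its fingertips were about 70 mm above the tailstock and touching nothing.

**What went wrong or was left unchecked:**
- My first grip on the tailstock closed on its wide shoulder. I opened, raised about 12 mm and gripped the tab.
- In the last push the tool tilted about 1.5 degrees against the stop, with a force reading of only about 4 N.
- The final state was checked by numbers only, because the picture limit was reached. The check on the head's height failed, as the head was out of view.
- I did not measure the bystanders again. No move came near them.

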